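# Hold a display riser over its slots for gluing

### The job

Pick up the loose stepped riser from the bench, carry it clear of the bottles and over the tray wall, and hold it upright over the empty place in the display tray, low step towards the tray's low front lip, both tabs lined up over their slots and about 10 mm above the tray floor, so that I can run glue underneath. Do not let it touch the tray or the fitted risers, and leave everything else on the bench where it is. Finish while still holding it there, steady: do not lower it in and do not let go.

Things in the scene. Friction and masses are not known exactly. Their poses are not given: they have to be found in the camera images.
- riser_center (a point): Centre of the high block of the loose stepped riser, half-way up it: 57 mm above the tabs' lower edges, 50 mm below the block's top. The block here is 55 mm long (x) by 50 mm wide (y), vertical plain sides: grip it across y. The riser stands on its tabs on the bench, to the robot's right, 60 to 130 g. Axes: x from the high block to the low step, y across the width, z up
- tab_wide (a point): middle of the lower edge of the riser's 40 mm wide tab, on the riser's centre line, 12.5 mm behind riser_center (-x) and 57 mm below it; axes as the riser's
- tab_narrow (a point): middle of the lower edge of the riser's 24 mm wide tab, on the riser's centre line, 57.5 mm ahead of riser_center (+x, below the low step) and 57 mm below it; axes as the riser's
- slot_wide (a point): centre of the mouth of the wide slot (9 by 46 mm, cut through) at the EMPTY place of the tray, level with the top of the tray floor (8 mm above the bench); the wide tab belongs over it. Axes: x towards the tray's low front lip, z up. The two slots' centres lie 70 mm apart along this x
- slot_narrow (a point): centre of the mouth of the narrow slot (9 by 30 mm) at the same empty place, at the level of the top of the tray floor, on the side of the low front lip; the narrow tab belongs over it. Axes as slot_wide
- tray: counter display tray of kraft board, white floor (top 8 mm up), fixed; 186 mm deep (x), 350 mm wide (y), walls 8 mm thick: back wall (-x, robot's side) 65 mm high, sides sloping from 65 to 28 mm, front lip (+x, far side) 28 mm. Three places 105 mm apart along y, each with a wide slot at the back, a narrow one in front; any one of them is empty. Origin: centre of underside; x to the lip, z up
- fitted_a: a stepped riser of the same shape and size already fitted (fixed) in the tray, high block to the back, low step to the front lip, its top 108 mm above the bench; origin at its middle, 1 mm above the bench, x towards its low step
- fitted_b: the other fitted riser, same as fitted_a
- block_center (a point): bystander: loose plain board block without step or tabs, 60 by 50 by 70 mm high; its centre, 35 mm up
- bottle_a_center (a point): bystander: upright amber glass bottle with black cap, 34 mm across and 115 mm high, between the riser and the tray; point half-way up
- bottle_b_center (a point): bystander: second such bottle, same size, farther from the robot; point half-way up
- tape_center (a point): bystander: roll of brown packing tape lying flat, 90 mm across, 48 mm high; its centre
- cutter_center (a point): bystander: box cutter lying flat, about 135 mm long, 20 mm high; near its middle
- marker_center (a point): bystander: black marker pen lying flat, 145 mm long, 17 mm thick; near its middle
- riser: the loose riser, stiff folded kraft board, 100 mm long (x), 50 mm wide: high block 55 mm long, top 107 mm up; low step 45 mm long, top 57 mm up. Below stick out two tabs, 5 mm thick, 7 mm long: 40 mm wide under the block, 24 mm wide under the step. Origin midway between the tabs at their lower edges, 22.5 mm ahead (+x) of riser_center; axes as riser_center
There are look-alikes about, which are no part of the job. What is shaped like the riser but green is not meant. Leave any green look-alike of the fitted_a alone.

How it is judged:
By the outcome, as a careful person would: the job done as asked, in the order asked, and still so for the second after the job is handed in, while the arm keeps its last pose, push and grip.
It also fails if it takes over 43 s, if anything falls off the work surface, if the arm or the gripper's body presses on something with over 40 N, if the wrist force passes 120 N, or if a joint passes its speed limit or range.

### The arm

A 6-joint arm with a two-finger parallel gripper is mounted at the origin on the work surface. World frame = base frame: x ahead of the robot, y to its left, z up, the work surface at z = 0. Lengths are in m, angles in rad, forces in N, time in s.
With the tool pointing down it reaches from about 0.3 to 0.775 m from the base axis. Payload 14.6 kg.
Tool frame: the origin (TCP) lies between the finger pads; the fingertips stand 22 mm ahead of it and the grasp point (between the pads) lies 3 mm ahead of it (ctrl.tip_reach is the distance from the TCP to the fingertips, in m); z points along the fingers, y is the direction in which the jaws open and shut (so a half turn about z gives the same grasp; the last joint's range is limited). The gripper opens to 94 mm and grips with 3 to 60 N. Pads are 16 mm wide; open, the fingers measure 119 mm over their backs; the gripper's body (75 mm by 177 mm) begins 78 mm behind the grasp point.
Start: joints at [-1.192, 0.3, 1.521, -0, 1.321, -0.067], TCP at [0.237, -0.496, 0.227] pointing down, gripper open.
Joint ranges: [-3.03, 3.03], [-0.79, 2.21], [0.23, 2.52], [-1.04, 4.18], [0, 3.07], [-2.55, 2.55]. Speed limits (rad/s): [2.22, 2.22, 2.57, 3.14, 3.14, 3.14].

### API

Orientations are given as [roll, pitch, yaw] about the fixed x, y, z axes, in that order (R = Rz(yaw) Ry(pitch) Rx(roll)).
In Python, from station import ctrl gives the robot as it stands. The module is installed in compiled form; this text tells all that it offers.
- The arm moves only by the shell command python3 -m creep 'ROWS' [OPENING] [FORCE]. ROWS is a JSON object of lists of equal length, an entry for each row: "xyz": the shift along the tool's x, y, z in mm, a list of three; "spin": the turn about the tool's z in rad. In form: {"xyz": [[tx, ty, tz], ...], "spin": [spin, ...]}. A call has 1 to 5 rows; each row shifts and turns the commanded pose from where the row before left it, along the tool's axes as they then stand; what a row does not reach is not made up. A row lasts 1/8 s, in which the tool goes at most 62.5 mm and 10.7 degrees, less where a joint would pass 70% of its speed; a pose out of reach is approached as far as the arm can. A call with a gripper value outside its range is refused whole. OPENING is the finger opening in mm, from 0 to 94, set as the call begins (- or left out, the last holds). The fingers move at their own pace and stop on an object; FORCE is the grip in N (left out, the last holds). Time passes only in rows, so rows that do not move let the fingers close. It gives the time, the measured TCP pose, the force and the opening at its end, in the units of the state.
- ctrl.get_obs(): the state, without advancing time (a new reading comes with each control period).
- ctrl.camera(name): name is "scene" or "top"; returns the picture (384x512x3 uint8, red, green, blue); there is no depth.
- ctrl.camera_model(name): a dict with "fx", "fy", "cx", "cy" (pixels), "R" (3x3) and "t" (3): a world point X has camera coordinates R X + t. Camera axes: x right, y down, z forward; pixel columns grow to the right and rows downward; lengths in m; the calibration is good to about 2 mm. A picture is of the moment at which its call begins. camera_model takes no time and is no camera call.
- ctrl.hand_in(): hands the job in, once; it reports no verdict.
The state is a dict: "time_s": time; "qpos": joint angles; "joint_vel": joint speeds; "tau": joint torques, N m; "ee_pos": TCP position; "eef_rot": TCP orientation; "force": force on the tool from outside, world axes, zero at the start; "moment": the same for the moment, N m; "grip_width": finger opening in m.
Only numpy, scipy, OpenCV 4.12 (cv2) and the standard library are available. Lean on these libraries where they do the work, as an engineer would, in place of code of your own. Each camera call takes 0.05 s, during which the arm holds its last target.

## Working session

There is one attempt and no reset: what is moved stays moved. The work goes in short steps, Python scripts to look and compute and a shell command to move; the robot and the scene stay as the last step left them, time stands still between calls to the robot, and variables do not carry over. Pictures are saved under pics/ and viewed, and the job is handed in when it is done.

```bash
mkdir -p pics; python3 - <<'E'
from station import ctrl
import cv2
o=ctrl.get_obs();print(o)
for n in("scene","top"):
    cv2.imwrite(f"pics/{n}0.png",cv2.resize(ctrl.camera(n)[:,:,::-1],None,fx=1.5,fy=1.5,interpolation=cv2.INTER_CUBIC));print(n,ctrl.camera_model(n))
E
```

```text
{'time_s': 0.0, 'qpos': array([-1.19158551e+00,  3.00449313e-01,  1.52158660e+00, -1.48683361e-05,
        1.32070225e+00, -6.65962666e-02]), 'joint_vel': array([-0.00057653,  0.00062527,  0.00029507, -0.00114553,  0.00160736,
       -0.00147888]), 'tau': array([-2.00773713e-03, -5.31815743e+01, -3.52735770e+01,  7.07548088e-02,
        2.44024774e-02, -9.68717723e-05]), 'ee_pos': array([ 0.23705904, -0.49602232,  0.22689593]), 'eef_rot': array([-3.14044872e+00, -6.18606798e-05,  4.45810741e-01]), 'force': array([ 0.79519568, -0.71893349, -0.48695502]), 'moment': array([ 0.04395407,  0.00691763, -0.04434445]), 'grip_width': 0.09432651288556657}
scene {'fx': 449.0107307116757, 'fy': 449.0107307116757, 'cx': 260.88068428000196, 'cy': 193.76337223617625, 'R': array([[ 0.86072337,  0.50888074,  0.01398827],
       [ 0.32655075, -0.53083267, -0.78203663],
       [-0.39053795,  0.67768508, -0.62307547]]), 't': array([-0.47289101, -0.09201002,  1.45580613])}
top {'fx': 356.02859732831763, 'fy': 356.02859732831763, 'cx': 257.07264311093456, 'cy': 189.62095309098044, 'R': array([[-0.01337075, -0.99962786,  0.02377733],
       [-0.99717494,  0.01157259, -0.0742174 ],
       [ 0.07391462, -0.0247025 , -0.99695858]]), 't': array([0.04086601, 0.53554166, 0.90960185])}
```

View pics/scene0.png

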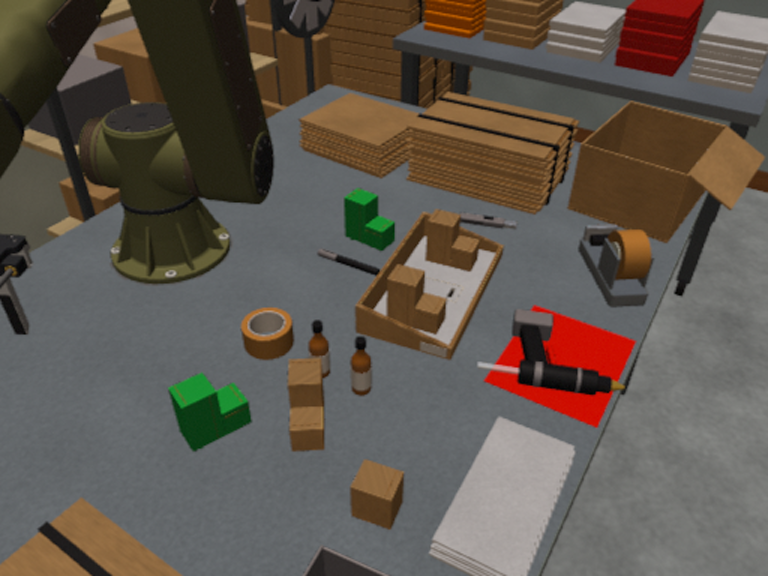

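View pics/top0.png

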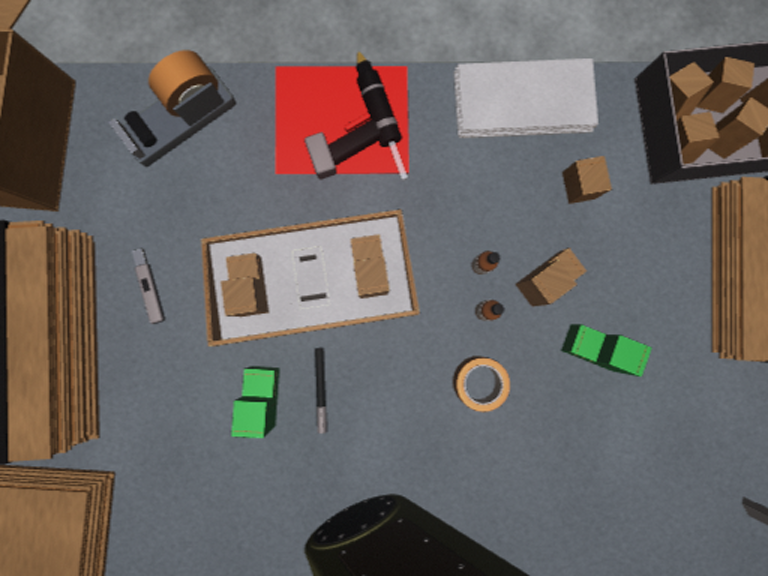

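The only kraft stepped piece outside the tray is at top (550,277) / scene (306,405). The two others of that shape, at top (607,350) and (255,403), are green and so not meant. The plain block is at top (588,179). The tray's empty place is the middle one, with slots at top (308,258) and (314,297). I'll enlarge these areas to confirm.

```bash
python3 - <<'E'
from station import ctrl
import cv2
t=ctrl.camera("top")[:,:,::-1];s=ctrl.camera("scene")[:,:,::-1]
cv2.imwrite("pics/t_raw.png",t);cv2.imwrite("pics/s_raw.png",s)
def crop(im,x,y,w,h,k,n):
    c=cv2.resize(im[y:y+h,x:x+w],None,fx=k,fy=k,interpolation=cv2.INTER_CUBIC)
    for i in range(0,w,10): cv2.putText(c,str(x+i),(i*k,8),0,.3,(255,255,0),1);cv2.line(c,(i*k,10),(i*k,14),(255,255,0),1)
    for i in range(0,h,10): cv2.putText(c,str(y+i),(0,i*k+4),0,.3,(255,255,0),1)
    cv2.imwrite(n,c)
crop(t,335,155,65,60,10,"pics/c1.png")
crop(t,130,135,150,100,5,"pics/c2.png")
crop(s,180,230,50,75,8,"pics/c3.png")
crop(s,230,135,110,105,5,"pics/c4.png")
E
```

```text
(no output)
```

View pics/c1.png

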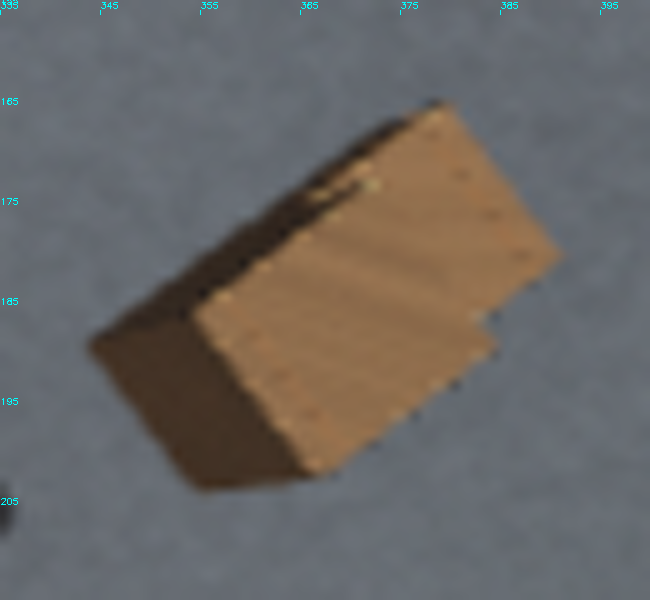

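View pics/c2.png

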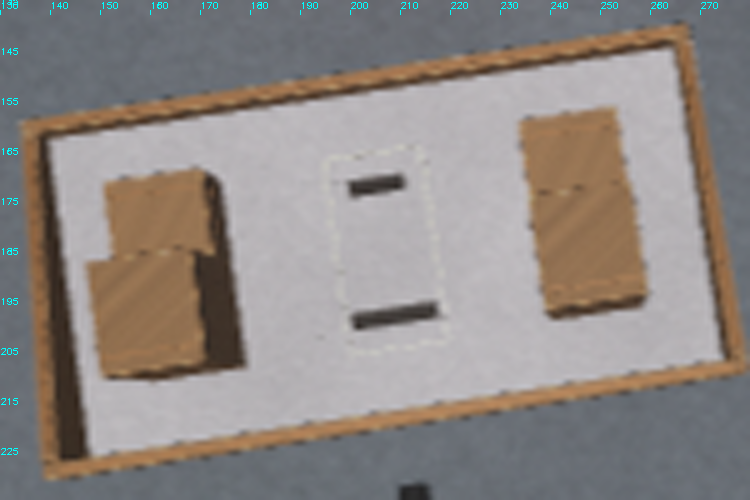

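View pics/c3.png

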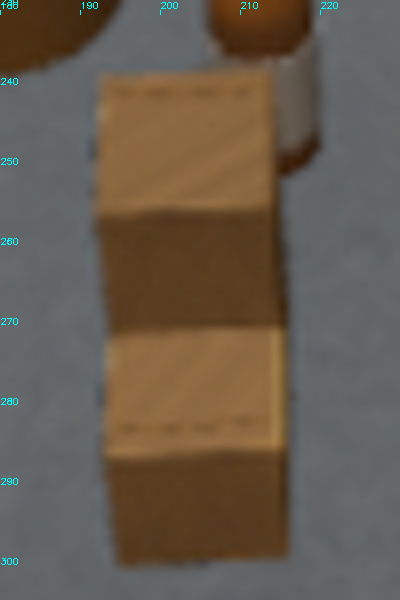

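View pics/c4.png

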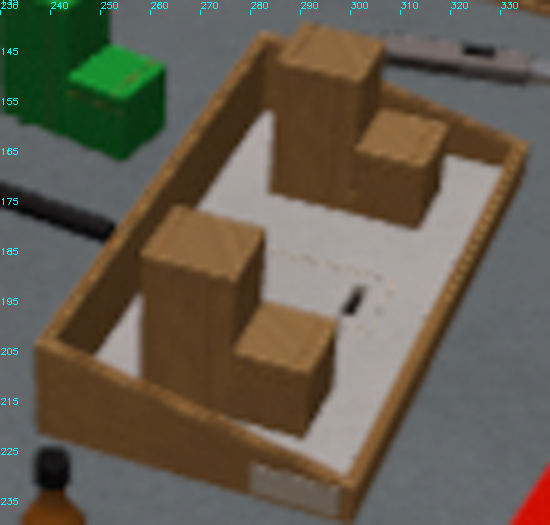

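```bash
cat > h.py <<'E'
import numpy as np
from station import ctrl
from scipy.optimize import least_squares
M={n:ctrl.camera_model(n) for n in("scene","top")}
def proj(n,X):
    m=M[n];c=np.atleast_2d(X)@m["R"].T+m["t"];return np.c_[m["fx"]*c[:,0]/c[:,2]+m["cx"],m["fy"]*c[:,1]/c[:,2]+m["cy"]]
def back(n,uv,z):
    m=M[n];d=m["R"].T@np.array([(uv[0]-m["cx"])/m["fx"],(uv[1]-m["cy"])/m["fy"],1]);o=-m["R"].T@m["t"]
    return o+d*(z-o[2])/d[2]
def pose(p,P,z0=0):
    P=np.atleast_2d(P);c,s=np.cos(p[2]),np.sin(p[2]);return np.c_[p[0]+c*P[:,0]-s*P[:,1],p[1]+s*P[:,0]+c*P[:,1],P[:,2]+z0]
def px(X,k,x0,y0): X=np.array(X,float);return (X+.5)/k-.5+[x0,y0]
E
python3 - <<'E'
from h import *
# riser, riser frame relative to riser_center xy, z from bench
T=px([(195,315),(320,477),(498,342),(378,178),(447,103),(563,255)],10,335,155)
PT=np.array([(-27.5,25,107),(-27.5,-25,107),(27.5,-25,107),(27.5,25,107),(72.5,25,57),(72.5,-25,57)])/1e3
print(np.array([back("top",u,z) for u,z in zip(T,PT[:,2])]).round(4))
S=px([(97,72),(270,70),(94,212),(273,207),(103,455),(288,450),(108,333),(285,328)],8,180,230)
PS=np.array([(-27.5,-25,107),(-27.5,25,107),(27.5,-25,107),(27.5,25,107),(72.5,-25,57),(72.5,25,57),(27.5,-25,57),(27.5,25,57)])/1e3
def f(p,w): 
    r=[]
    if 't' in w:r.append(proj("top",pose(p,PT))-T)
    if 's' in w:r.append(proj("scene",pose(p,PS))-S)
    return np.vstack(r).ravel()
for w in('t','s','ts'):
    q=least_squares(f,[.45,-.35,-.7],args=(w,));print("riser",w,q.x.round(4),np.sqrt(np.mean(q.fun**2)))
# tray
Tt=px([(22,122),(683,25),(745,370),(46,478)],5,130,135); Pt=np.array([(93,175,28),(93,-175,28),(-93,-175,65),(-93,175,65)])/1e3
w=px([(352,315),(436,302),(438,316),(354,329)],5,130,135);n=px([(348,182),(403,175),(405,187),(350,195)],5,130,135)
Pw=lambda x,hy:np.array([(x+.0045,hy,.008),(x+.0045,-hy,.008),(x-.0045,-hy,.008),(x-.0045,hy,.008)])
St=px([(262,33),(527,145),(38,343),(352,488)],5,230,135);Ps=np.array([(-93,175,65),(93,175,28),(-93,-175,65),(93,-175,28)])/1e3
sn=px([(354,301)],5,230,135)
def g(p,w_):
    r=[]
    if 't' in w_:r+=[proj("top",pose(p,Pt))-Tt,proj("top",pose(p,Pw(p[3],.023)))-w,proj("top",pose(p,Pw(p[3]+.07,.015)))-n]
    if 's' in w_:r+=[proj("scene",pose(p,Ps))-St,proj("scene",pose(p,[(p[3]+.07,0,.008)]))-sn]
    return np.vstack(r).ravel()
for w_ in('t','s','ts'):
    q=least_squares(g,[.45,.1,0,-.03],args=(w_,));p=q.x;print("tray",w_,p.round(4),np.sqrt(np.mean(q.fun**2)),"slots",pose(p,[(p[3],0,.008),(p[3]+.07,0,.008)]).round(4))
a=back("top",w.mean(0),.008);b=back("top",n.mean(0),.008);print(a,b,np.linalg.norm(b-a),np.arctan2(*(b-a)[1::-1]))
for nm,u in(("botA",(489/1.5,310/1.5)),("botB",(487/1.5,262/1.5))):print(nm,back("top",u,.09))
for nm,u in(("capA",(318,327)),("capB",(361,343))):print(nm,back("scene",np.array(u)/1.5,.115))
E
```

```text
[[ 0.5354 -0.1946  0.107 ]
 [ 0.4964 -0.2232  0.107 ]
 [ 0.5281 -0.2671  0.107 ]
 [ 0.5677 -0.2398  0.107 ]
 [ 0.5926 -0.2758  0.057 ]
 [ 0.5536 -0.3039  0.057 ]]
riser t [ 0.5317 -0.231  -0.954 ] 0.3053448156587888
riser s [ 0.5311 -0.2327 -0.9476] 0.31348716112227765
riser ts [ 0.5313 -0.2319 -0.9513] 0.3923779196540866
tray t [ 0.5517  0.1666  0.1397 -0.035 ] 0.4803735707877546 slots [[0.517  0.1617 0.008 ]
 [0.5863 0.1714 0.008 ]]
tray s [ 0.5514  0.1649  0.1383 -0.0353] 0.531731060663416 slots [[0.5164 0.1601 0.008 ]
 [0.5857 0.1697 0.008 ]]
tray ts [ 0.5514  0.1663  0.1389 -0.0348] 0.5203348798971001 slots [[0.5169 0.1615 0.008 ]
 [0.5863 0.1712 0.008 ]]
[0.51704249 0.16161751 0.008     ] [0.58633388 0.17113641 0.008     ] 0.06994216070444315 0.136520339030833
botA [ 0.4876038  -0.12988916  0.09      ]
botB [ 0.56529454 -0.12879521  0.09      ]
capA [ 0.49707522 -0.14779184  0.115     ]
capB [ 0.57679371 -0.14340226  0.115     ]
```

```bash
python3 - <<'E'
from h import *
for u in((588,325),(606,333),(568,347)):
  for z in(.057,.107):print(u,z,back("top",np.array(u)/1.5,z).round(3))
d=np.array([.814,.581]);c=np.array([.5313,-.2319])
for s in(.045,.06,.0885,-.045,-.06,-.0885):print(s,(c+s*d).round(3))
for u in((488,309),(494,309),(486,262),(493,258)):
  for z in(.07,.115):print(u,z,back("top",np.array(u)/1.5,z).round(3))
yaw=.4458;x=np.array([np.cos(yaw),np.sin(yaw)]);y=np.array([np.sin(yaw),-np.cos(yaw)])
D=c-np.array([.2371,-.496]);print("tool shift mm",1e3*D@x,1e3*D@y)
E
```

```text
(588, 325) 0.057 [ 0.461 -0.303  0.057]
(588, 325) 0.107 [ 0.462 -0.283  0.107]
(606, 333) 0.057 [ 0.447 -0.333  0.057]
(606, 333) 0.107 [ 0.449 -0.311  0.107]
(568, 347) 0.057 [ 0.425 -0.268  0.057]
(568, 347) 0.107 [ 0.427 -0.25   0.107]
0.045 [ 0.568 -0.206]
0.06 [ 0.58  -0.197]
0.0885 [ 0.603 -0.18 ]
-0.045 [ 0.495 -0.258]
-0.06 [ 0.482 -0.267]
-0.0885 [ 0.459 -0.283]
(488, 309) 0.07 [ 0.49  -0.133  0.07 ]
(488, 309) 0.115 [ 0.489 -0.123  0.115]
(494, 309) 0.07 [ 0.49  -0.143  0.07 ]
(494, 309) 0.115 [ 0.488 -0.132  0.115]
(486, 262) 0.07 [ 0.568 -0.131  0.07 ]
(486, 262) 0.115 [ 0.562 -0.122  0.115]
(493, 258) 0.07 [ 0.574 -0.143  0.07 ]
(493, 258) 0.115 [ 0.569 -0.133  0.115]
tool shift mm 379.321253597926 -111.43534703539068
```

```bash
python3 -m creep '{"xyz":[[25,-7,0],[54,-16,0],[54,-16,0],[54,-16,0],[54,-16,0]],"spin":[0,0,0,0,0]}' 76
python3 -m creep '{"xyz":[[54,-16,0],[54,-16,0],[30,-8,0],[0,0,0],[0,0,0]],"spin":[0,0,0,0.17,0.17]}'
python3 -m creep '{"xyz":[[0,0,0],[0,0,0],[0,0,0],[0,0,0],[0,0,0]],"spin":[0.17,0.17,0.17,0.17,0.17]}'
python3 -m creep '{"xyz":[[0,0,0],[0,0,0],[0,0,0]],"spin":[0.17,0.037,0]}'
```

```text
time_s: 0.82
ee_pos: [0.4251, -0.3269, 0.2275]
eef_rot: [3.142, -0.0, 0.446]
force: [1.2, -0.9, 0.0]
grip_width: 0.0755
time_s: 1.45
ee_pos: [0.5315, -0.2322, 0.2271]
eef_rot: [-3.141, 0.001, 0.101]
force: [-0.6, 0.1, 0.2]
grip_width: 0.0757
time_s: 2.08
ee_pos: [0.5312, -0.2326, 0.2272]
eef_rot: [3.141, 0.0, -0.75]
force: [-0.1, -0.3, 0.5]
grip_width: 0.076
time_s: 2.45
ee_pos: [0.5312, -0.2326, 0.2274]
eef_rot: [3.142, 0.0, -0.948]
force: [-0.4, -0.5, -0.1]
grip_width: 0.0761
```

```bash
python3 -m creep '{"xyz":[[0,0,30],[0,0,40],[0,0,10],[0,0,0]],"spin":[0,0,0,0]}'
cat >> h.py <<'E'
import cv2
def crop(cam,x,y,w,h,k,n):
    im=ctrl.camera(cam)[:,:,::-1]
    c=cv2.resize(im[y:y+h,x:x+w],None,fx=k,fy=k,interpolation=cv2.INTER_CUBIC)
    for i in range(0,w,10): cv2.putText(c,str(x+i),(i*k,8),0,.3,(255,255,0),1)
    for i in range(0,h,10): cv2.putText(c,str(y+i),(0,i*k+4),0,.3,(255,255,0),1)
    cv2.imwrite("pics/"+n,c)
E
python3 - <<'E'
from h import *
crop("scene",130,180,150,130,5,"d1.png")
crop("top",300,120,150,120,5,"d2.png")
E
```

```text
time_s: 2.95
ee_pos: [0.5314, -0.2327, 0.1479]
eef_rot: [3.142, 0.0, -0.95]
force: [0.0, 0.4, 0.0]
grip_width: 0.076
```

View pics/d1.png

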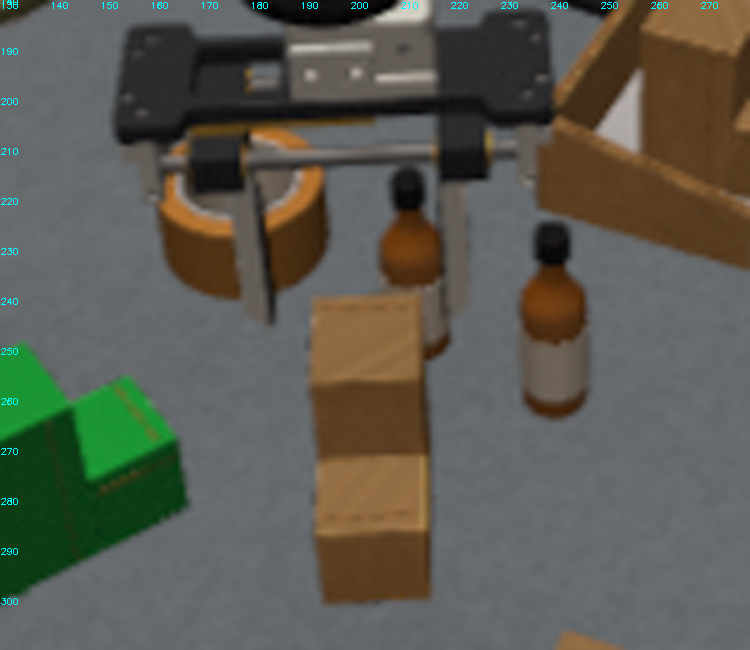

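View pics/d2.png

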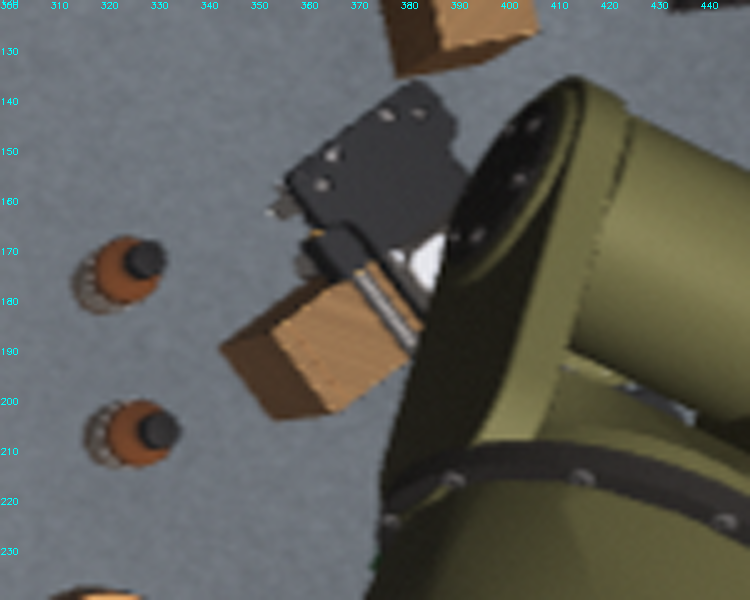

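```bash
python3 -m creep '{"xyz":[[0,0,20],[0,0,25],[0,0,25],[0,0,8],[0,0,0]],"spin":[0,0,0,0,0]}'
python3 - <<'E'
from h import *
crop("scene",150,180,110,130,5,"e1.png")
E
```

```text
time_s: 3.68
ee_pos: [0.5316, -0.2329, 0.0703]
eef_rot: [-3.141, -0.001, -0.951]
force: [-1.0, -0.3, -0.6]
grip_width: 0.0758
```

View pics/e1.png

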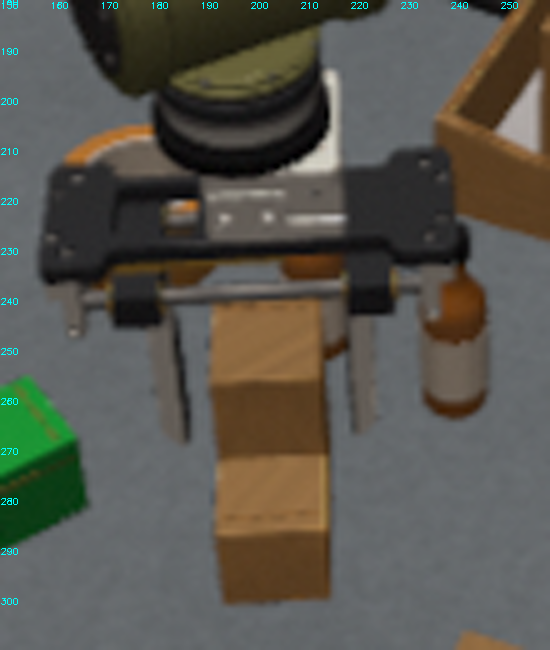

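The riser is centred between the fingers in the scene view (about 27 px gap on the left and 25 px on the right, enlarged). Closing now.

```bash
python3 -m creep '{"xyz":[[0,0,0],[0,0,0],[0,0,0],[0,0,0],[0,0,0]],"spin":[0,0,0,0,0]}' 40 20
python3 -m creep '{"xyz":[[0,0,0],[0,0,-5],[0,0,-15],[0,0,-20],[0,0,0]],"spin":[0,0,0,0,0]}'
python3 - <<'E'
from h import *
crop("scene",150,160,110,150,4,"f1.png")
print(ctrl.get_obs()["ee_pos"],ctrl.get_obs()["force"],ctrl.get_obs()["moment"])
E
```

```text
time_s: 4.35
ee_pos: [0.5314, -0.2327, 0.0698]
eef_rot: [-3.141, -0.0, -0.951]
force: [-0.8, 0.5, 4.2]
grip_width: 0.0499
time_s: 4.97
ee_pos: [0.5319, -0.233, 0.1113]
eef_rot: [-3.14, -0.003, -0.951]
force: [-0.1, -0.9, -1.2]
grip_width: 0.0502
[ 0.53143929 -0.23277575  0.11009528] [-0.17188564  0.41403575 -1.57807305] [0.10281763 0.04083063 0.03980676]
```

View pics/f1.png

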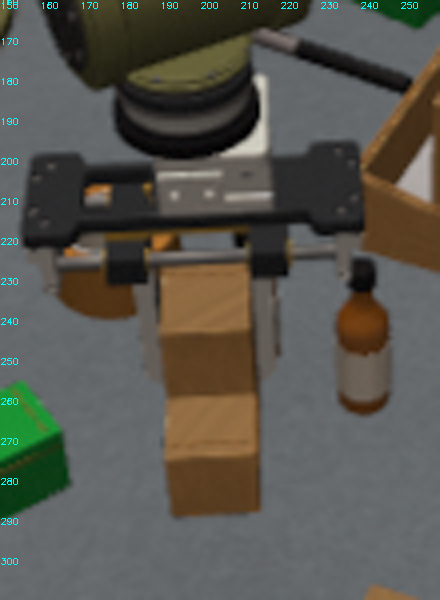

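```bash
python3 -m creep '{"xyz":[[0,0,-10],[0,0,-25],[0,0,-30],[0,0,-30],[0,0,-15]],"spin":[0,0,0,0,0]}'
python3 -m creep '{"xyz":[[0,0,0],[0,0,0],[0,0,0],[0,0,0],[0,0,0]],"spin":[-0.05,-0.1,-0.12,-0.12,-0.12]}'
python3 -m creep '{"xyz":[[0,0,0],[0,0,0],[0,0,0],[0,0,0],[0,0,0]],"spin":[-0.12,-0.12,-0.12,-0.1,-0.08]}'
python3 -m creep '{"xyz":[[0,0,0],[0,0,0]],"spin":[-0.04,0]}'
```

```text
time_s: 5.65
ee_pos: [0.5314, -0.2328, 0.2209]
eef_rot: [-3.141, -0.001, -0.951]
force: [-0.3, -0.3, -1.0]
grip_width: 0.05
time_s: 6.28
ee_pos: [0.531, -0.2326, 0.2187]
eef_rot: [-3.142, 0.001, -0.437]
force: [0.2, 0.5, -0.9]
grip_width: 0.0498
time_s: 6.9
ee_pos: [0.531, -0.2326, 0.2187]
eef_rot: [-3.141, 0.001, 0.102]
force: [-0.6, 0.6, -0.5]
grip_width: 0.0499
time_s: 7.15
ee_pos: [0.531, -0.2326, 0.2188]
eef_rot: [-3.141, 0.001, 0.139]
force: [0.2, -1.0, -0.4]
grip_width: 0.0499
```

```bash
python3 -m creep '{"xyz":[[1,-10,0],[3,-20,0],[4,-30,0],[5,-35,0],[5,-35,0]],"spin":[0,0,0,0,0]}'
python3 -m creep '{"xyz":[[5,-35,0],[5,-35,0],[5,-35,0],[5,-35,0],[5,-35,0]],"spin":[0,0,0,0,0]}'
python3 -m creep '{"xyz":[[4,-35,0],[3,-27,0],[2,-17,0],[0.5,-8,0],[0,0,0]],"spin":[0,0,0,0,0]}'
python3 -m creep '{"xyz":[[0,0,0],[0,0,0]],"spin":[0,0]}'
python3 - <<'E'
from h import *
crop("scene",200,70,150,170,4,"g1.png")
crop("top",130,100,170,140,4,"g2.png")
print(ctrl.get_obs())
E
```

```text
time_s: 7.78
ee_pos: [0.5308, -0.0991, 0.2196]
eef_rot: [-3.142, -0.0, 0.139]
force: [0.8, 0.0, -1.6]
grip_width: 0.0497
time_s: 8.4
ee_pos: [0.5309, 0.0777, 0.2196]
eef_rot: [-3.141, -0.0, 0.139]
force: [0.1, 0.0, -1.4]
grip_width: 0.0497
time_s: 9.02
ee_pos: [0.5289, 0.1629, 0.2194]
eef_rot: [3.142, 0.0, 0.139]
force: [-0.6, 0.4, -1.0]
grip_width: 0.0499
time_s: 9.28
ee_pos: [0.5291, 0.1622, 0.2195]
eef_rot: [3.142, -0.0, 0.138]
force: [0.3, 1.1, -0.8]
grip_width: 0.05
{'time_s': 9.375, 'qpos': array([ 2.31646571e-01,  3.14020074e-01,  1.52147976e+00, -3.14263932e-05,
        1.30607998e+00,  1.66429179e+00]), 'joint_vel': array([ 0.00476076, -0.00235999, -0.00046849, -0.00017227, -0.00168729,
        0.0014445 ]), 'tau': array([-3.07450304e-02, -5.44020653e+01, -3.55757153e+01,  6.19091297e-03,
       -8.73692427e-02, -3.35897719e-03]), 'ee_pos': array([0.52909373, 0.16239977, 0.21946961]), 'eef_rot': array([ 3.14156365e+00, -1.56129502e-05,  1.38159333e-01]), 'force': array([ 0.43842823,  0.63044927, -1.3352856 ]), 'moment': array([-0.00431249,  0.07042036, -0.0257378 ]), 'grip_width': 0.049510067342443675}
```

View pics/g1.png

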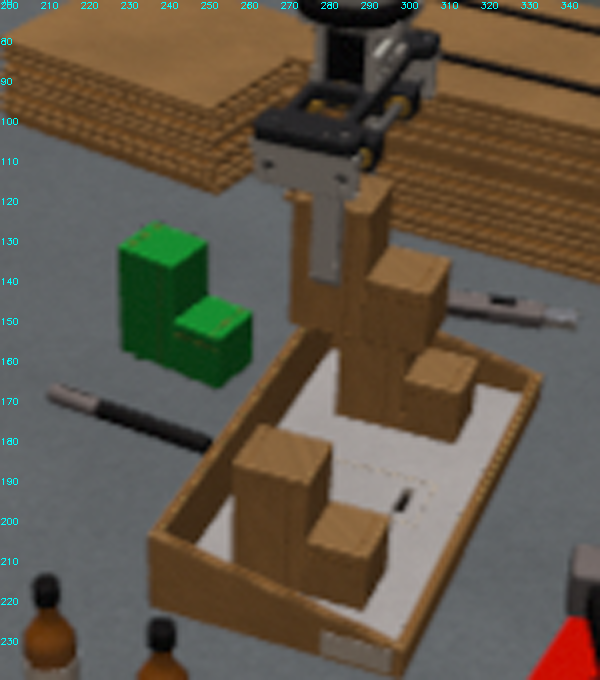

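View pics/g2.png

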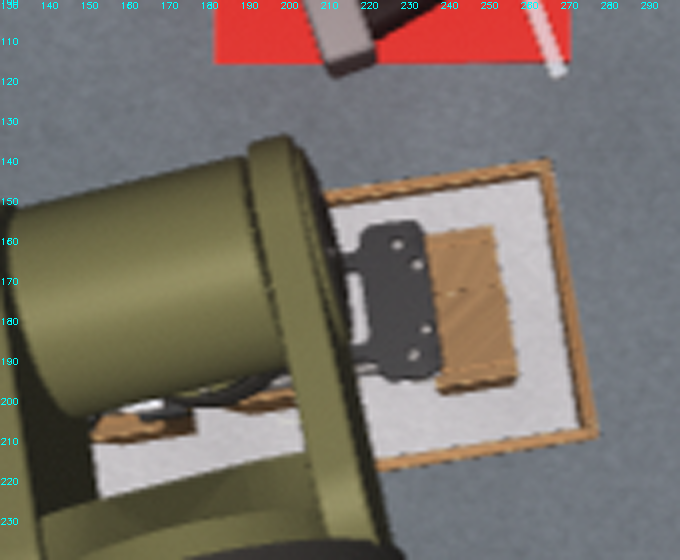

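```bash
python3 -m creep '{"xyz":[[0,0,15],[0,0,30],[0,0,30],[0,0,25],[0,0,10]],"spin":[0,0,0,0,0]}'
python3 -m creep '{"xyz":[[0,0,0],[0,0,0]],"spin":[0,0]}'
python3 - <<'E'
from h import *
crop("scene",250,110,90,75,8,"i1.png")
E
```

```text
time_s: 10.0
ee_pos: [0.5282, 0.1626, 0.1073]
eef_rot: [3.141, 0.003, 0.139]
force: [0.2, -0.9, -1.2]
grip_width: 0.0496
time_s: 10.25
ee_pos: [0.5294, 0.1629, 0.1103]
eef_rot: [-3.141, -0.001, 0.139]
force: [-0.5, 0.8, -0.5]
grip_width: 0.0499
```

View pics/i1.png

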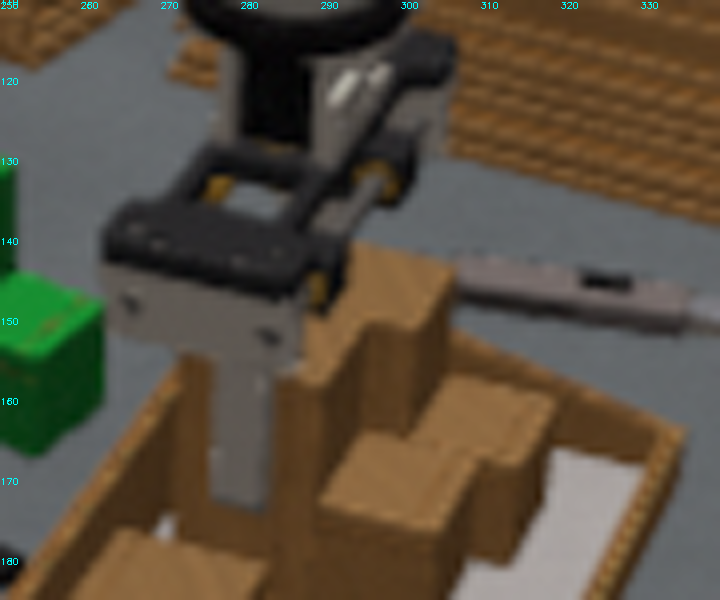

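```bash
python3 -m creep '{"xyz":[[0,0,5],[0,0,7],[0,0,4],[0,0,0],[0,0,0]],"spin":[0,0,0,0,0]}'
python3 - <<'E'
from h import *
crop("scene",255,125,80,90,7,"j1.png")
print(ctrl.get_obs()["ee_pos"])
E
```

```text
time_s: 10.92
ee_pos: [0.529, 0.1628, 0.0935]
eef_rot: [-3.142, -0.0, 0.139]
force: [0.3, -0.6, -0.8]
grip_width: 0.0502
[0.52910827 0.16285119 0.09361356]
```

View pics/j1.png

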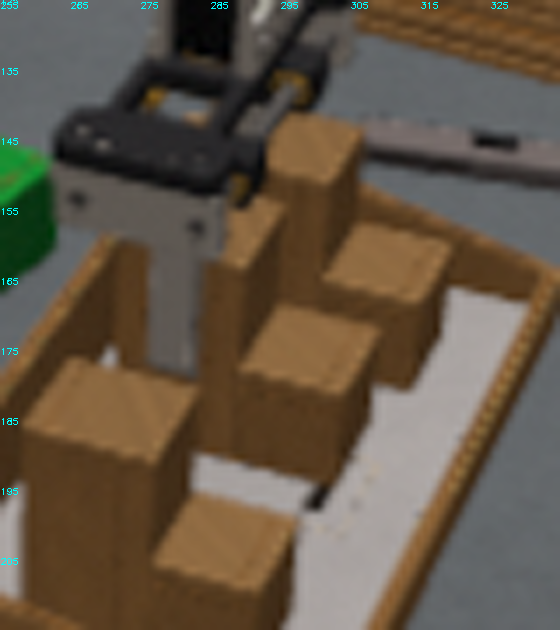

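```bash
cat > fit.py <<'E'
from h import *
C={'sbm':(27.5,-25,57),'sbp':(27.5,25,57),'sfp':(72.5,25,57),'sfm':(72.5,-25,57),'tfp':(27.5,25,107),'tfm':(27.5,-25,107),'tbp':(-27.5,25,107),'tbm':(-27.5,-25,107),'gfm':(72.5,-25,7)}
def go(obs,k,x0,y0,near,far):
    def uv(o): return np.array([C[c] for c in o])/1e3,px(list(o.values()),k,x0,y0)
    H,N,F=uv(obs),uv(near),uv(far)
    def f(p): # place pose p[:3] ; held p[3:6], z p[6]
        c,s=np.cos(p[2]),np.sin(p[2]);r=[]
        for sg,(P,U) in((-1,N),(1,F)):
            r.append(proj("scene",pose([p[0]-s*sg*.105,p[1]+c*sg*.105,p[2]],P,.001))-U)
        r.append(proj("scene",pose(p[3:6],H[0],p[6]))-H[1])
        return np.vstack(r).ravel()
    q=least_squares(f,[.529,.163,.138,.529,.163,.138,.02]);p=q.x
    print("place",p[:3].round(4),"held",p[3:6].round(4),"tabz",p[6].round(4),"rms",np.sqrt(np.mean(q.fun**2)));print((q.fun.reshape(-1,2)).round(2).tolist())
    d=p[3:5]-p[:2];c,s=np.cos(p[2]),np.sin(p[2]);print("held minus place mm along x,y:",1e3*(c*d[0]+s*d[1]),1e3*(-s*d[0]+c*d[1]),"yaw",p[5]-p[2])
E
python3 - <<'E'
from fit import *
go(dict(sbm=(242,367),sbp=(283,305),sfp=(380,325),sfm=(340,392),gfm=(332,482),tfp=(287,205),tfm=(240,268)),7,255,125,
 dict(tbp=(85,357),tfp=(198,388),tfm=(157,460),tbm=(25,425),sbp=(195,493),sfp=(300,515),sfm=(255,590),sbm=(153,563)),
 dict(tfp=(365,128),tfm=(320,182),sbp=(360,225),sfp=(450,245),sfm=(408,302),sbm=(322,275)))
E
```

```text
place [0.5282 0.1618 0.1498] held [0.5107 0.1965 0.1226] tabz -0.0028 rms 0.5750158250661525
[[-2.16, -0.13], [0.42, 0.11], [-0.11, 0.24], [-0.46, 0.29], [0.04, -0.58], [0.32, 0.24], [0.89, 0.33], [-0.21, -0.01], [-0.29, -0.46], [1.1, 0.03], [-0.81, -0.73], [0.15, -0.41], [1.52, -0.01], [-0.33, 0.5], [-0.35, -0.34], [-0.37, -0.35], [-0.19, 0.4], [0.01, -0.11], [-0.06, 0.38], [0.08, 0.17], [0.84, -0.13]]
held minus place mm along x,y: -12.190524451761323 36.9668336852391 yaw -0.02720141794618934
```

```bash
sed -i 's/def go(obs,k,x0,y0,near,far)/def go(obs,k,x0,y0,near,far,tz)/; s/H\[0\],p\[6\]))-H\[1\])/H[0],p[6]))-H[1]); r.append([[(p[6]-tz)*1e4,0]])/' fit.py
python3 - <<'E'
from fit import *
go(dict(sbm=(242,367),sbp=(283,305),sfp=(380,325),sfm=(340,392),gfm=(332,482),tfp=(287,205),tfm=(240,268)),7,255,125,
 dict(tfp=(198,388),tfm=(157,460),tbm=(25,425),sbp=(195,493),sfp=(300,515),sfm=(255,590),sbm=(153,563)),
 dict(tfp=(365,128),tfm=(320,182),sbp=(360,225),sfp=(450,245),sfm=(408,302),sbm=(322,275)),.0238)
im=ctrl.camera("scene")[:,:,::-1];x,y,w,h,k=255,125,80,90,8
c=cv2.resize(im[y:y+h,x:x+w],None,fx=k,fy=k,interpolation=cv2.INTER_CUBIC)
def ol(p,z,col):
    cs=lambda n:tuple(np.round(((proj("scene",pose(p,np.array(n)/1e3,z))[0]-[x,y]+.5)*k)).astype(int).tolist())
    def poly(L): 
        for a,b in zip(L,L[1:]): cv2.line(c,cs(a),cs(b),col,1)
    for s in(-25,25): poly([(-27.5,s,7),(-27.5,s,107),(27.5,s,107),(27.5,s,57),(72.5,s,57),(72.5,s,7),(-27.5,s,7)])
    for X,Z in((-27.5,107),(27.5,107),(27.5,57),(72.5,57),(72.5,7)): poly([(X,-25,Z),(X,25,Z)])
pl=[.5294,.1632,.1389]
n=lambda sg:[pl[0]-sg*.105*np.sin(pl[2]),pl[1]+sg*.105*np.cos(pl[2]),pl[2]]
ol(n(-1),.001,(255,255,0));ol(n(1),.001,(255,255,0));ol([.5291,.1628,.138],.0238,(0,255,0))
cv2.imwrite("pics/k1.png",c)
E
```

```text
place [0.5279 0.1616 0.1483] held [0.5259 0.1624 0.1296] tabz 0.0238 rms 0.4970327092351212
[[0.21, 0.11], [-0.35, 0.22], [-0.69, 0.25], [-0.16, -0.59], [0.11, 0.25], [0.65, 0.33], [-0.44, -0.02], [-0.38, -0.45], [0.99, 0.04], [-0.89, -0.71], [0.06, -0.38], [1.4, 0.01], [-0.44, 0.51], [-0.63, -0.17], [-0.55, -0.52], [0.16, 0.3], [0.29, 0.14], [0.17, 1.08], [-0.07, -0.49], [0.6, -0.46], [-0.01, 0.0]]
held minus place mm along x,y: -1.7648467645013148 1.0811655031032303 yaw -0.018667990397762846
```

View pics/k1.png

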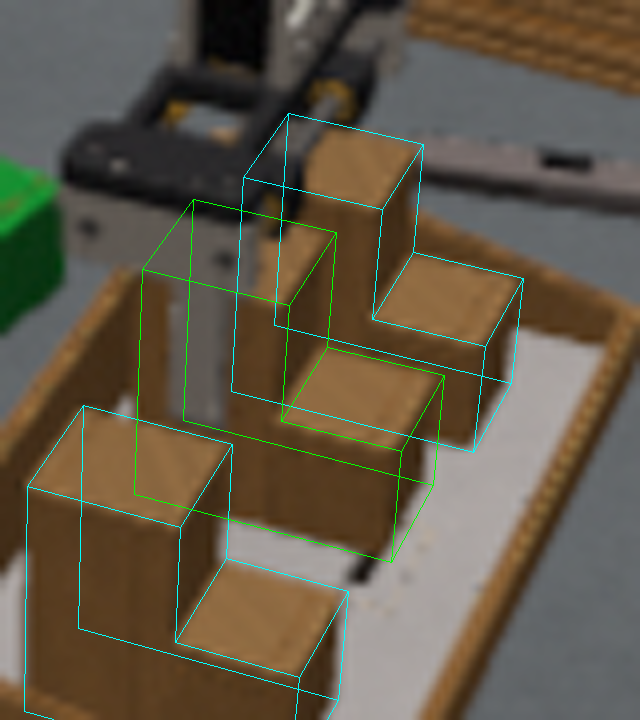

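```bash
cat > edge.py <<'E'
from h import *
from scipy.ndimage import map_coordinates
from scipy.optimize import minimize
def run(tz,hp):
    im=np.mean([ctrl.camera("scene").astype(float) for _ in range(2)],0)
    g=cv2.GaussianBlur(im,(0,0),.8)
    G=np.sqrt(sum(cv2.Sobel(g[:,:,i],-1,1,0)**2+cv2.Sobel(g[:,:,i],-1,0,1)**2 for i in range(3)))
    G=np.minimum(G,np.percentile(G,97))
    E=[((27.5,-25,57),(72.5,-25,57)),((72.5,-25,57),(72.5,25,57)),((30,25,57),(72.5,25,57)),((72.5,-25,57),(72.5,-25,9)),((27.5,-22,57),(27.5,25,57))]
    P=np.vstack([np.linspace(a,b,25) for a,b in E])/1e3
    def best(p0,z):
        f=lambda d:-np.mean(map_coordinates(G,proj("scene",pose([p0[0]+d[0]/1e3,p0[1]+d[1]/1e3,p0[2]+d[2]/100],P,z))[:,::-1].T,order=1))
        st=[(f((a,b,c)),a,b,c) for a in np.arange(-6,6.1,1) for b in np.arange(-6,6.1,1) for c in(-2,0,2)]
        m=min(st);q=minimize(f,m[1:],method="Nelder-Mead");c,s=np.cos(p0[2]),np.sin(p0[2])
        x,y=q.x[:2];return np.array([c*x+s*y,-s*x+c*y,q.x[2]*.01]).round(3),round(float(q.fun),1)
    pl=[.5294,.1632,.1389]
    n=lambda sg:[pl[0]-sg*.105*np.sin(pl[2]),pl[1]+sg*.105*np.cos(pl[2]),pl[2]]
    print("near",best(n(-1),.001));print("far",best(n(1),.001));print("held",best(hp,tz))
E
python3 - <<'E'
from edge import *
o=ctrl.get_obs();print(o["ee_pos"],o["eef_rot"])
run(.0238,[.5294,.1632,.1389])
E
```

```text
[0.52910998 0.16284622 0.09364736] [-3.14154474e+00 -3.46506690e-04  1.38784445e-01]
near (array([-0.254, -1.851,  0.01 ]), -228.0)
far (array([-0.813, -4.221,  0.037]), -211.5)
held (array([-2.635, -4.952,  0.054]), -218.3)
```

```bash
sed -i 's/for c in(-2,0,2)/for c in(0,)/; s/q=minimize(f,m\[1:\],method="Nelder-Mead")/q=minimize(lambda d:f((d[0],d[1],0)),m[1:3],method="Nelder-Mead");q.x=np.r_[q.x,0]/' edge.py
python3 - <<'E'
from edge import *
run(.0238,[.5294,.1632,.1389])
print(proj("scene",[[.53,.163,.06],[.54,.1644,.06],[.5286,.173,.06],[.53,.163,.07]]))
E
```

```text
near (array([ 0.002, -1.489,  0.   ]), -228.0)
far (array([-0.445, -2.139,  0.   ]), -208.8)
held (array([-2.373, -2.028,  0.   ]), -214.7)
[[283.66555214 175.96935582]
 [286.88934428 176.78815448]
 [284.85195837 174.11981329]
 [283.82119604 173.2161556 ]]
```

```bash
python3 -m creep '{"xyz":[[1,-0.2,0],[0.7,-0.1,2],[0,0,3],[0,0,0.8],[0,0,0]],"spin":[0,0,0,0,0]}'
python3 -m creep '{"xyz":[[0,0,0],[0,0,0]],"spin":[0,0]}'
python3 - <<'E'
from edge import *
run(.018,[.5294,.1632,.1389])
o=ctrl.get_obs();print(o["ee_pos"],o["eef_rot"],o["force"])
crop("scene",255,125,80,90,8,"l1.png")
crop("top",120,100,180,140,4,"l2.png")
E
```

```text
time_s: 11.85
ee_pos: [0.5306, 0.1634, 0.0875]
eef_rot: [3.142, 0.0, 0.139]
force: [0.5, -0.8, -0.9]
grip_width: 0.0499
time_s: 12.1
ee_pos: [0.5307, 0.1634, 0.0877]
eef_rot: [-3.142, -0.0, 0.139]
force: [0.3, 0.3, -0.0]
grip_width: 0.0499
near (array([ 0.009, -1.507,  0.   ]), -228.2)
far (array([-0.504, -1.949,  0.   ]), -209.2)
held (array([-0.826, -1.929,  0.   ]), -219.3)
[0.53067776 0.16333886 0.08771126] [-3.14158272e+00 -1.05242001e-04  1.38784665e-01] [-0.81434794 -0.31818831 -1.53596446]
```

View pics/l1.png

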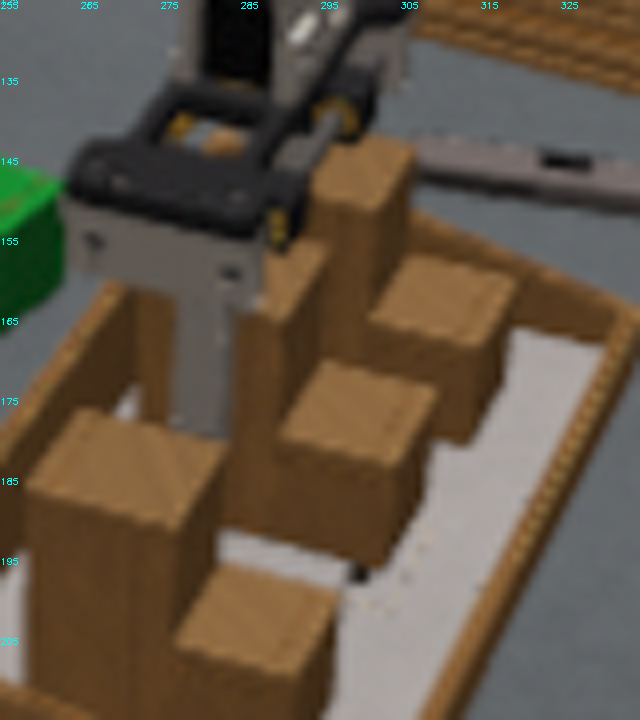

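View pics/l2.png

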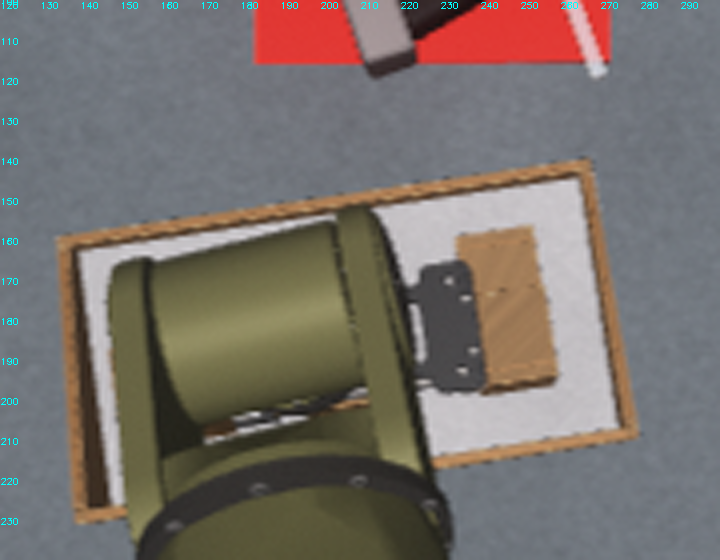

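```bash
python3 - <<'E'
from h import *
im=ctrl.camera("scene")[:,:,::-1];cv2.imwrite("pics/m1.png",cv2.resize(im,None,fx=1.5,fy=1.5))
o=ctrl.get_obs();print(o["time_s"],o["ee_pos"],abs(o["joint_vel"]).max(),o["grip_width"])
E
```

```text
12.35 [0.5306487  0.16336683 0.08767173] 0.001424658443975583 0.05004655729308814
```

View pics/m1.png

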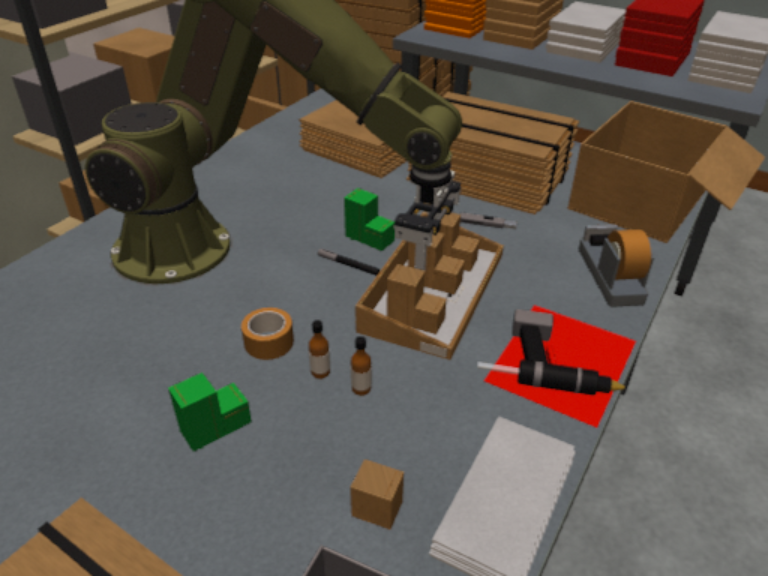

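The bottles (318,350 and 361,367), tape, block, cutter, marker and green pieces are all where they were. The riser hangs in the middle place at (445,270), with its step towards the lip, and it is steady.

```bash
python3 -c "
from station import ctrl
print(ctrl.hand_in())"
```

```text
the job is handed in; nothing more can be done
None
```

I picked up the kraft riser, carried it over the bottles and the tray wall, and handed in at about 12.4 s. The arm is still holding it over the empty middle place, low step towards the front lip.

- **Height:** the tabs are at about 18 mm above the bench, so about 10 mm above the tray floor. I worked this out from the tool height at the grasp and now; one camera view cannot measure height well.
- **Alignment:** in the scene camera, compared with the fitted risers on either side, it is about 0.6 mm short of centre along the tray and 0.2 mm off across it. The tool position and the first pose fits suggest about 0.6 mm too far along the tray instead. I left it between the two, which is within the slots' 2 mm margin. I could not see the tabs themselves over the slots, because the riser and the arm hide them.
- **Yaw:** the tool yaw is 0.139 rad, the same as the tray's measured yaw.
- **Steadiness:** the arm is still, and the grip is holding at 50 mm with 20 N. Measured tool forces stayed below 5 N in every reading.
- **Other objects:** the last picture shows the bottles, tape, block, cutter, marker and both green pieces where they were.

A free fit of the held riser's position, height included, gave an impossible result (tabs below the bench). I discarded it and fixed the height from the tool instead.

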